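Spin-test the decal turntable and park it on its mark

ROBOT

A 6-joint arm with a two-finger parallel gripper is mounted at the origin on the work surface. World frame = base frame: x ahead of the robot, y to its left, z up, the work surface at z = 0. Lengths are in mm, angles in rad, forces in N, time in s.
With the tool pointing down it reaches from about 375 to 975 mm from the base axis. Payload 3.8 kg.
Tool frame: the origin (TCP) lies midway between the tips of the shut fingers; the grasp point (between the pads) lies 19 mm behind it (robot.pinch_z is the distance from the TCP to the grasp point, in mm); z points along the fingers, y is the line along which they close (so a half turn about z gives the same grasp; the last joint's range is limited). The gripper opens to 88 mm and grips with 3 to 60 N. Pads are 18 mm wide; open, the fingers measure 123 mm over their backs; the gripper's body (75 mm by 187 mm) begins 45 mm behind the grasp point.
Start: joints at [1.079, 0.264, 1.604, -0, 1.274, -0.037], TCP at [296.513, 606.381, 238.706] pointing down, gripper open.
Joint ranges: [-2.63, 2.63], [-0.94, 2.18], [0.31, 2.57], [-1.31, 4.45], [0, 2.66], [-2.55, 2.55]. Speed limits (rad/s): [2.57, 2.57, 3.14, 3.14, 3.14, 3.14].

INTERFACE

Orientations are given as a unit quaternion [x, y, z, w].
In Python, from cell import robot gives the robot as it stands. The module is installed in compiled form; this text tells all that it offers.
- The arm moves only by the shell command python3 -m handwheel 'ROWS' [OPENING] [FORCE]. ROWS is JSON, a list of rows, each an object of numbers: "tx", "ty", "tz": the shift along the tool's x, y, z in m; "turn": the turn about the tool's z in degrees. In form: [{"tx": .., "ty": .., "tz": .., "turn": ..}, ...]. A call has 1 to 5 rows; each row shifts and turns the commanded pose from where the row before left it, along the tool's axes as they then stand; what a row does not reach is not made up. A row lasts 1/12 s, in which the tool goes at most 41.7 mm and 7.16 degrees, less where a joint would pass 70% of its speed; a pose out of reach is approached as far as the arm can. A call is refused whole if a number of a shift passes 0.0417 or a number of a turn 7.16, either way. A call with a gripper value outside its range is refused whole. OPENING is the opening in per cent of the stroke, from 0 (shut) to 100 (fully open), set as the call begins (- or left out, the last holds). The fingers move at their own pace and stop on an object; FORCE is the grip in N (left out, the last holds). Time passes only in rows, so rows that do not move let the fingers close. It gives the time, the measured TCP pose, the force, the opening and the grip force at its end, in the units of the state.
- robot.read_state(): the state, without advancing time (a new reading comes with each control period).
- robot.snapshot(name): name is "scene" or "top"; returns the picture (480x640x3 uint8, red, green, blue); there is no depth.
- robot.calibration(name): a dict with "fx", "fy", "cx", "cy" (pixels), "xyz" and "rotation" of the camera in the world. Camera axes: x right, y up, looking along -z (the intrinsics and any distortion apply to the point x, -y, -z); pixel columns grow to the right and rows downward; lengths in mm; the calibration is good to about 2 mm. A picture is of the moment at which its call begins. calibration takes no time and is no camera call.
- robot.hand_in(): hands the job in; it is judged then, once.
The state is a dict: "time_s": time; "qpos": joint angles; "qd": joint speeds; "effort": joint torques, N m; "tool_pos": TCP position; "tcp_rot": TCP orientation; "force": force on the tool from outside, world axes, zero at the start; "ft_torque": the same for the moment, N m; "width": opening from 0.0 (shut) to 1.0 (fully open); "finger_force": force on a finger pad.
Only numpy, scipy, OpenCV 4.12 (cv2) and the standard library are available. Lean on these libraries where they do the work, as an engineer would, in place of code of your own. Each camera call takes 0.05 s, during which the arm holds its last target. There are 200 camera calls.

TASK

Check that the decal turntable on the print table runs freely and park it: flick its upright post with a fingertip, either way round, so that the plate spins on its own and, untouched, carries the post past the steel tab and on round to the far side. Then brake it with a fingertip so that the post comes to rest in front of the tab, within the tab's width, and take the hand away. Push and touch only, never pinch or press hard, and do not disturb the mug, carton, tumbler or tape roll.

Things in the scene. Friction and masses are not known exactly. Their poses are not given: they have to be found in the camera images.
- plate: Aluminium disc 230 mm across, 12 mm thick, 0.6 kg, turning freely without end stops. Origin on the axis at its underside, 48 mm up; top face at 60 mm, hub cap 36 mm across, 4 mm higher. x points to the post. From 2 rad/s it coasts about two turns. Its spindle is sprung: a press of 2 to 5 N starts to sink it, then 1 N per mm, to 10 mm at most. A pressed fingertip stops it at once, and holds or drags it.
- post (a point): Centre of the top face of the round black post fixed upright on the plate: 18 mm diameter, 35 mm tall, its axis 90 mm from the plate's axis, top at 95 mm above the table. It turns with the plate; when it runs into a still finger it bounces back.
- stand: The turntable's fixed stand, which does not move: round foot 170 mm across with a column under the plate. Origin on the turning axis at table level. On its +x side a flat steel foot bar runs out to an upright steel tab just outside the plate's rim: 24 mm wide, 5 mm thick, inner face 130 mm from the axis, top 95 mm above the table.
- stop (a point): The point in front of the tab where the centre of the post's top has to come to rest: on the line from the axis to the tab, 90 mm from the axis, 95 mm above the table. Fixed to the stand.
- mug: Bystander, leave alone: white mug 82 mm across, 95 mm tall, handle on its +y side reaching 69 mm from its centre, two pens sticking out to 144 mm high. Origin under its centre.
- carton: Bystander, leave alone: white carton 65 x 65 x 150 mm tall. Origin under its centre.
- tumbler: Bystander, leave alone: steel tumbler, up to 84 mm across, 140 mm tall. Origin under its centre.
- tape: Bystander, leave alone: roll of brown tape lying flat, 100 mm across, 48 mm tall. Origin under its centre.

How it is judged:
By the outcome, as a careful person would: the job done as asked, in the order asked, and still so for the second after the job is handed in, with the robot touching nothing.
It also fails if it takes over 48 s, if anything falls off the work surface, if the arm or the gripper's body presses on something with over 40 N, if the wrist force passes 120 N, or if a joint passes its speed limit or range.

## Working session

There is one attempt and no reset: what is moved stays moved. The work goes in short steps, Python scripts to look and compute and a shell command to move; the robot and the scene stay as the last step left them, time stands still between calls to the robot, and variables do not carry over. Pictures are saved under pics/ and viewed, at most 10 in all, crops included, and the job is handed in when it is done.

```bash
mkdir -p pics; python3 - <<'E'
from cell import robot
import cv2
for n in("scene","top"):
    cv2.imwrite(f"pics/{n}0.png",robot.snapshot(n)[:,:,::-1]); print(robot.calibration(n))
s=robot.read_state();print(s)
E
```

```text
{'fx': 437.7700386224432, 'fy': 437.7700386224432, 'cx': 318.7500789152882, 'cy': 242.44311773704447, 'xyz': array([1241.76476593,   -8.86116221,  739.03856286]), 'rotation': array([0.28761992, 0.28013997, 0.64901202, 0.64620413])}
{'fx': 524.5595773001581, 'fy': 524.5595773001581, 'cx': 326.483834064411, 'cy': 242.35553780541818, 'xyz': array([ 4.62048955e+02, -1.12592211e+00,  1.13662778e+03]), 'rotation': array([ 0.02625104, -0.03426315, -0.69756766,  0.71521764])}
{'time_s': 0.1, 'qpos': array([ 1.07910799e+00,  2.64674489e-01,  1.60520881e+00, -2.10760636e-05,
        1.27369102e+00, -3.68918376e-02]), 'qd': array([-0.00205595, -0.00299892, -0.00349106, -0.00145208,  0.00111113,
       -0.0034884 ]), 'effort': array([-1.78621985e-04, -5.03617465e+01, -3.58072293e+01,  7.30146188e-02,
        2.31856434e-02, -5.54240694e-05]), 'tool_pos': array([296.22058317, 605.8325151 , 237.53019918]), 'tcp_rot': array([ 2.25440394e-01,  9.74256459e-01, -9.59062854e-04, -2.49106454e-04]), 'force': array([0.46100693, 0.18031878, 0.50740568]), 'ft_torque': array([-0.05843664, -0.01819775, -0.0474142 ]), 'finger_force': 0.0, 'width': 0.9969243660143012}
```

View pics/top0.png

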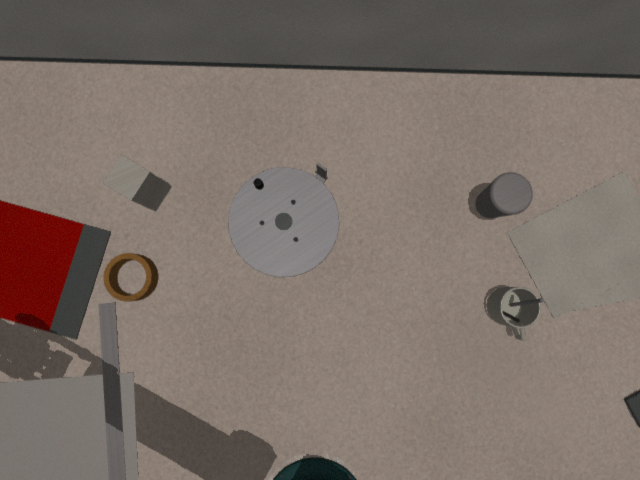

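View pics/scene0.png

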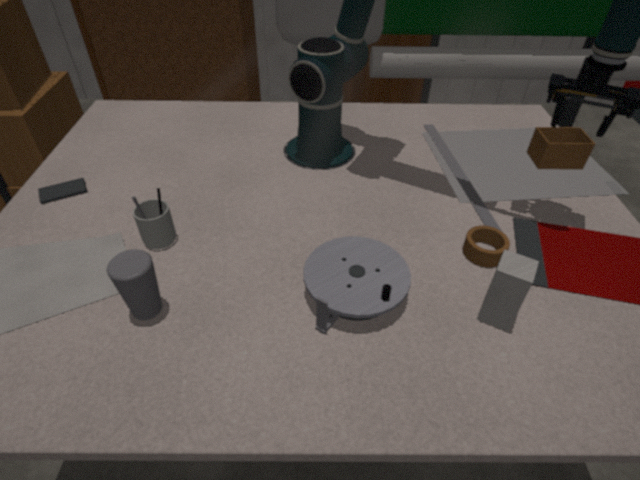

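The top view shows the hub at (284,222), the post's top at (259,184) and the tab at about (321,170). The carton and tape are to the left, the tumbler and mug to the right.

```bash
cat > h.py <<'E'
import numpy as np,cv2
from scipy.spatial.transform import Rotation as R
from cell import robot
def ray(name,u,v,z):
    c=robot.calibration(name);d=R.from_quat(c["rotation"]).apply([(u-c["cx"])/c["fx"],-(v-c["cy"])/c["fy"],-1])
    p=np.array(c["xyz"]);return p+d*(z-p[2])/d[2]
def proj(name,P):
    c=robot.calibration(name);q=R.from_quat(c["rotation"]).inv().apply(np.array(P)-c["xyz"])
    return c["cx"]+c["fx"]*q[0]/-q[2],c["cy"]-c["fy"]*q[1]/-q[2]
E
python3 - <<'E'
from h import *
im=cv2.imread("pics/top0.png");
cv2.imwrite("pics/crop0.png",cv2.resize(im[150:290,210:360],None,fx=5,fy=4.28571,interpolation=cv2.INTER_CUBIC) if 0 else cv2.resize(im[155:275,220:345],None,fx=5,fy=5,interpolation=cv2.INTER_CUBIC)[:600])
for n,u,v,z in [("hub",284,222,64),("post",259,183.5,95),("carton top",125,180,150),("tape",130,277,48),("tumbler",511,193,140),("mug",520,306,95)]:
    print(n,ray("top",u,v,z).round(1))
print(ray("scene",357,271,64),ray("scene",387,288,95))
E
```

```text
hub [594.   76.2  64. ]
post [666.8 126.6  95. ]
carton top [655.9 374.  150. ]
tape [473.6 390.9  48. ]
tumbler [ 652.4 -365.3  140. ]
mug [ 434.8 -398.3   95. ]
[597.88058095  80.5542511   64.        ] [672.69713122 132.21877539  95.        ]
```

View pics/crop0.png

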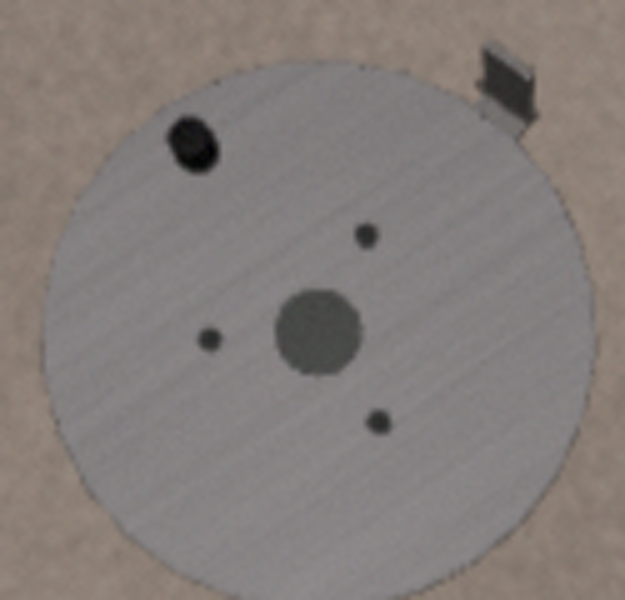

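```bash
python3 -m handwheel '[{"turn":7},{"turn":7},{"turn":7},{"turn":7},{"turn":7}]' 0; python3 -m handwheel '[{"turn":7},{"turn":2},{}]'
cat >> h.py <<'E'
def to(P):
    s=robot.read_state();d=R.from_quat(s["tcp_rot"]).inv().apply(np.array(P)-s["tool_pos"])
    print("tool shift mm",d.round(1),"tcp",s["tool_pos"].round(1),"t",round(s["time_s"],2),"yaw x",np.degrees(np.arctan2(*R.from_quat(s["tcp_rot"]).apply([1,0,0])[[1,0]])).round(1),"F",s["force"].round(1))
E
python3 - <<'E'
from h import *
h=ray("top",283.6,221.5,64);p=ray("top",258.2,182.8,95);t=ray("top",322,167.3,95)
s=ray("scene",324,305,95)
print(h,p,t,s)
for q in(p,t): d=q-h;print(np.degrees(np.arctan2(d[1],d[0])),np.hypot(*d[:2]))
to([656,157,200])
E
```

```text
[595.04782128  77.09661737  64.        ] [668.15692459 128.27122843  95.        ] [703.29762319   0.91732025  95.        ] [716.22927665   8.59670954  95.        ]
34.991093808221066 89.24002355207439
-35.13543576647291 132.36806610315801
tool shift mm [-520.4 -245.1   38. ] tcp [296.2 605.8 237.5] t 0.1 yaw x 153.9 F [0.5 0.2 0.5]invalid input
invalid input
```

The rows were refused, probably because they need all four keys.

```bash
python3 -m handwheel '[{"tx":0,"ty":0,"tz":0,"turn":7},{"tx":0,"ty":0,"tz":0,"turn":7},{"tx":0,"ty":0,"tz":0,"turn":7},{"tx":0,"ty":0,"tz":0,"turn":7},{"tx":0,"ty":0,"tz":0,"turn":7}]' 0; python3 -m handwheel '[{"tx":0,"ty":0,"tz":0,"turn":7},{"tx":0,"ty":0,"tz":0,"turn":2}]'
python3 -c "
from h import *
to([656,157,200])"
```

```text
time_s: 0.52
tool_pos: [296.3, 606.0, 237.9]
tcp_rot: [0.511, 0.86, -0.001, 0.0]
force: [0.1, -0.4, -0.1]
width: 0.648
finger_force: 0.0
time_s: 0.68
tool_pos: [296.4, 606.0, 237.9]
tcp_rot: [0.576, 0.817, -0.001, 0.0]
force: [-0.6, -0.7, -0.2]
width: 0.495
finger_force: 0.0
tool shift mm [-543.7  187.9   38.2] tcp [296.4 606.  237.9] t 0.68 yaw x 109.6 F [-0.6 -0.7 -0.2]
```

```bash
for i in 1 2; do :; done
python3 -m handwheel '[{"tx":-0.036,"ty":0.0125,"tz":0.0025,"turn":0},{"tx":-0.036,"ty":0.0125,"tz":0.0025,"turn":0},{"tx":-0.036,"ty":0.0125,"tz":0.0025,"turn":0},{"tx":-0.036,"ty":0.0125,"tz":0.0025,"turn":0},{"tx":-0.036,"ty":0.0125,"tz":0.0025,"turn":0}]' >/dev/null
python3 -m handwheel '[{"tx":-0.036,"ty":0.0125,"tz":0.0025,"turn":0},{"tx":-0.036,"ty":0.0125,"tz":0.0025,"turn":0},{"tx":-0.036,"ty":0.0125,"tz":0.0025,"turn":0},{"tx":-0.036,"ty":0.0125,"tz":0.0025,"turn":0},{"tx":-0.036,"ty":0.0125,"tz":0.0025,"turn":0}]' >/dev/null
python3 -m handwheel '[{"tx":-0.036,"ty":0.0125,"tz":0.0025,"turn":0},{"tx":-0.036,"ty":0.0125,"tz":0.0025,"turn":0},{"tx":-0.036,"ty":0.0125,"tz":0.0025,"turn":0},{"tx":-0.036,"ty":0.0125,"tz":0.0025,"turn":0},{"tx":0,"ty":0,"tz":0,"turn":0}]'
python3 - <<'E'
from h import *
to([656,157,74])
a=robot.snapshot("scene")[:,:,::-1]
cv2.imwrite("pics/s1.png",cv2.resize(a[130:350,240:500],None,fx=2.7,fy=2.7,interpolation=cv2.INTER_CUBIC))
E
```

```text
time_s: 1.93
tool_pos: [636.1, 186.4, 202.4]
tcp_rot: [0.576, 0.817, -0.001, 0.001]
force: [-0.9, 1.0, 0.4]
width: 0.004
finger_force: 0.0
tool shift mm [-34.    8.9 128.5] tcp [636.1 186.4 202.4] t 1.93 yaw x 109.7 F [-0.9  1.   0.4]
```

View pics/s1.png

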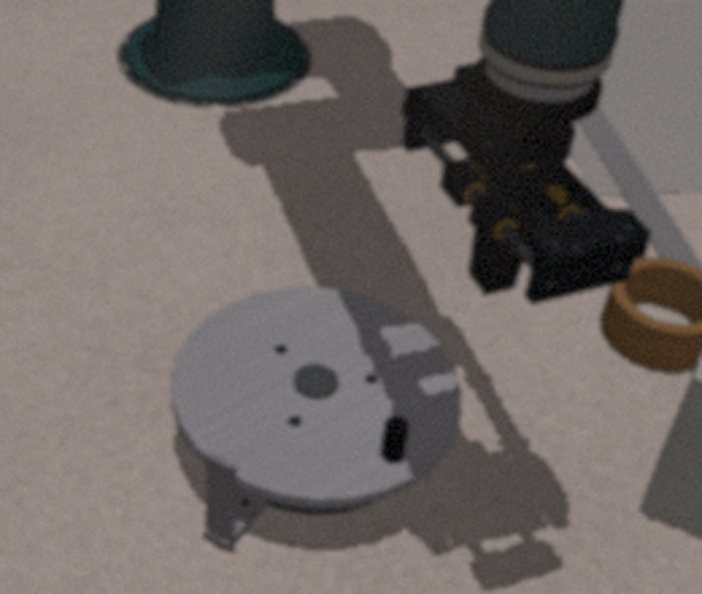

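```bash

python3 -m handwheel '[{"tx":-0.008,"ty":0.0035,"tz":0.030,"turn":0},{"tx":-0.008,"ty":0.0035,"tz":0.030,"turn":0},{"tx":-0.008,"ty":0.0035,"tz":0.030,"turn":0},{"tx":-0.008,"ty":0.0035,"tz":0.030,"turn":0},{"tx":0,"ty":0,"tz":0.008,"turn":0}]'
python3 - <<'E'
from h import *
to([660,161,74])
a=robot.snapshot("top")[:,:,::-1];b=robot.snapshot("scene")[:,:,::-1]
k=lambda i:cv2.resize(i,(400,400),interpolation=cv2.INTER_CUBIC)
cv2.imwrite("pics/s2.png",np.hstack([k(a[150:280,220:350]),k(b[220:340,290:410])]))
T=robot.read_state()["tool_pos"];print(proj("top",T),proj("scene",T))
E
```

```text
time_s: 2.4
tool_pos: [653.1, 166.2, 69.7]
tcp_rot: [0.574, 0.819, -0.003, -0.003]
force: [-0.6, 0.2, -1.6]
width: 0.005
finger_force: 0.0
tool shift mm [-7.2  4.7 -4.3] tcp [653.1 166.2  69.7] t 2.4 yaw x 109.9 F [-0.6  0.2 -1.6]
(np.float64(240.16615814586996), np.float64(191.25939229297273)) (np.float64(401.97010763658153), np.float64(288.50257239268))
```

View pics/s2.png

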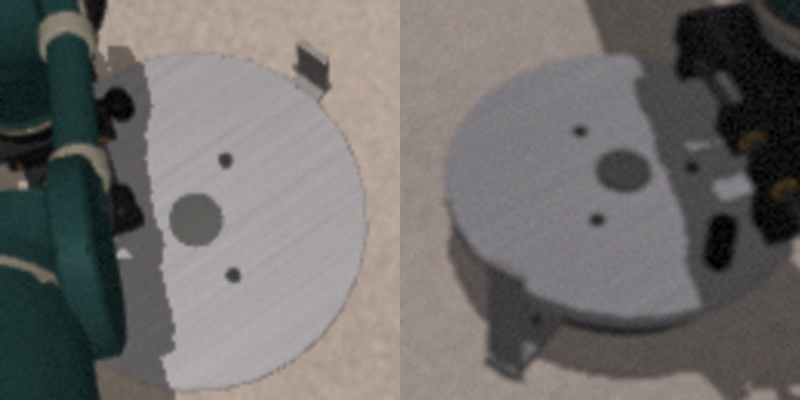

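```bash

python3 -m handwheel '[{"tx":-0.010,"ty":0.002,"tz":-0.003,"turn":0},{"tx":-0.015,"ty":0,"tz":0,"turn":0},{"tx":-0.016,"ty":0,"tz":0,"turn":0},{"tx":-0.016,"ty":0,"tz":0,"turn":0},{"tx":0.010,"ty":0,"tz":-0.020,"turn":0}]'
python3 -m handwheel '[{"tx":0.02,"ty":0,"tz":-0.035,"turn":0},{"tx":0.02,"ty":0,"tz":-0.035,"turn":0}]'
python3 - <<'E'
from h import *
to([670,130,130])
I=[]
for i in range(4):
    b=robot.snapshot("scene")[:,:,::-1]; I.append(cv2.resize(b[220:340,290:430],(350,300)))
    for _ in range(3): robot.snapshot("top")
cv2.imwrite("pics/s3.png",np.vstack([np.hstack(I[:2]),np.hstack(I[2:])]))
E
```

```text
time_s: 2.92
tool_pos: [674.6, 117.7, 96.3]
tcp_rot: [0.575, 0.818, -0.002, -0.001]
force: [-0.2, 0.0, -1.5]
width: 0.006
finger_force: 0.0
time_s: 3.08
tool_pos: [661.0, 158.2, 168.9]
tcp_rot: [0.576, 0.818, -0.001, -0.001]
force: [0.4, 0.2, 0.1]
width: 0.004
finger_force: 0.0
tool shift mm [-29.6  -1.   38.9] tcp [661.  158.2 168.9] t 3.08 yaw x 109.7 F [0.4 0.2 0.1]
```

View pics/s3.png

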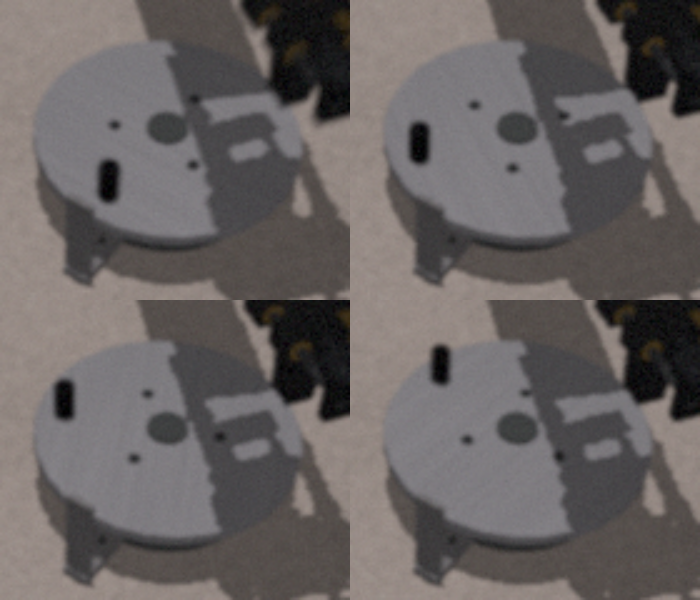

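```bash

python3 -m handwheel '[{"tx":-0.004,"ty":-0.0285,"tz":0,"turn":0},{"tx":-0.004,"ty":-0.0285,"tz":0,"turn":0},{"tx":-0.004,"ty":-0.0285,"tz":0,"turn":0},{"tx":-0.004,"ty":-0.0285,"tz":0.01,"turn":0},{"tx":0,"ty":0,"tz":0.030,"turn":0}]'
python3 -m handwheel '[{"tx":0,"ty":0,"tz":0.03,"turn":0},{"tx":0,"ty":0,"tz":0.022,"turn":0},{"tx":0,"ty":0,"tz":0,"turn":0}]' 
cat >> h.py <<'E'
H=np.array([596.5,78.8])
def post():
    b=cv2.GaussianBlur(cv2.cvtColor(robot.snapshot("scene"),cv2.COLOR_RGB2GRAY),(3,3),0).astype(float);t=robot.read_state()["time_s"]-.05
    f=lambda a:np.mean([b[int(round(v)),int(round(u))] for z in(68,78,88) for u,v in[proj("scene",[*(H+90*np.array([np.cos(a),np.sin(a)])),z])]])
    A=np.radians(np.arange(-180,180,2));c=[f(a) for a in A];i=int(np.argmin(c))
    m=np.array(c)<c[i]+12; m&=np.abs((A-A[i]+np.pi)%(2*np.pi)-np.pi)<.3
    a=np.degrees(A[i]+np.mean((A[m]-A[i]+np.pi)%(2*np.pi)-np.pi))
    return round(t,2),round(a,1),round(c[i])
E
python3 - <<'E'
from h import *
to([559,104,72])
for i in range(8): print(post())
a=robot.snapshot("scene")[:,:,::-1];print(post())
cv2.imwrite("pics/s4.png",cv2.resize(a[180:360,250:490],None,fx=2.5,fy=2.5))
E
```

```text
time_s: 4.3
tool_pos: [559.1, 106.0, 132.8]
tcp_rot: [0.574, 0.819, 0.002, 0.002]
force: [0.8, -0.4, -0.9]
width: 0.007
finger_force: 0.0
time_s: 4.55
tool_pos: [555.2, 106.4, 71.9]
tcp_rot: [0.574, 0.819, -0.003, -0.003]
force: [-2.3, -0.5, -0.7]
width: 0.01
finger_force: 0.0
tool shift mm [-3.6  2.7 -0.2] tcp [555.2 106.4  71.9] t 4.55 yaw x 109.9 F [-2.3 -0.5 -0.7]
(4.55, np.float64(93.0), 9)
(4.6, np.float64(87.0), 10)
(4.65, np.float64(78.0), 10)
(4.7, np.float64(72.0), 7)
(4.75, np.float64(66.0), 8)
(4.8, np.float64(59.0), 9)
(4.85, np.float64(51.0), 10)
(4.9, np.float64(43.0), 8)
(5.0, np.float64(29.0), 10)
```

View pics/s4.png

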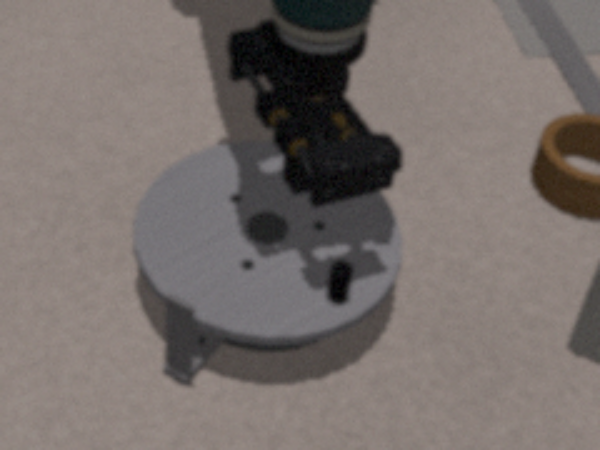

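The post has passed the tab and the far side untouched, at about 2.5 rad/s. I'll let it coast down with the finger hovering inside the post's circle.

```bash

python3 -m handwheel '[{"tx":0,"ty":0,"tz":0,"turn":0},{"tx":0,"ty":0,"tz":0,"turn":0},{"tx":0,"ty":0,"tz":0,"turn":0},{"tx":0,"ty":0,"tz":0,"turn":0},{"tx":0,"ty":0,"tz":0,"turn":0}]' >/dev/null
python3 -m handwheel '[{"tx":0,"ty":0,"tz":0,"turn":0},{"tx":0,"ty":0,"tz":0,"turn":0},{"tx":0,"ty":0,"tz":0,"turn":0},{"tx":0,"ty":0,"tz":0,"turn":0},{"tx":0,"ty":0,"tz":0,"turn":0}]' >/dev/null
python3 -m handwheel '[{"tx":0,"ty":0,"tz":0,"turn":0},{"tx":0,"ty":0,"tz":0,"turn":0},{"tx":0,"ty":0,"tz":0,"turn":0},{"tx":0,"ty":0,"tz":0,"turn":0},{"tx":0,"ty":0,"tz":0,"turn":0}]' >/dev/null
python3 -m handwheel '[{"tx":0,"ty":0,"tz":0,"turn":0},{"tx":0,"ty":0,"tz":0,"turn":0},{"tx":0,"ty":0,"tz":0,"turn":0},{"tx":0,"ty":0,"tz":0,"turn":0},{"tx":0,"ty":0,"tz":0,"turn":0}]' >/dev/null
python3 - <<'E'
from h import *
for k in range(3):
    for i in range(19): robot.snapshot("top")
    print(post(),post())
to([559,104,72])
E
```

```text
(7.67, np.float64(48.0), 10) (7.72, np.float64(41.0), 10)
(8.72, np.float64(-68.0), 7) (8.77, np.float64(-74.0), 6)
(9.77, np.float64(-174.0), 5) (9.82, np.float64(-178.0), 8)
tool shift mm [-2.8 -1.6  4.7] tcp [559.6 107.2  76.7] t 9.87 yaw x 109.9 F [ 0.2 -0.3  0.1]
```

```bash

python3 -m handwheel '[{"tx":0,"ty":0,"tz":0.006,"turn":0},{"tx":0,"ty":0,"tz":0.005,"turn":0},{"tx":0,"ty":0,"tz":0,"turn":0}]'
python3 - <<'E'
from h import *
n=0
while n<60:
    p=post();n+=1
    if -40<p[1]<-19:break
    if n%8==1: print(p)
print(n,p);to([559,104,60])
E
python3 -m handwheel '[{"tx":0,"ty":0,"tz":0.008,"turn":0},{"tx":0,"ty":0,"tz":0,"turn":0}]'
python3 - <<'E'
from h import *
print(post(),post(),post());to([559,104,60])
E
```

```text
time_s: 10.12
tool_pos: [558.4, 107.0, 64.1]
tcp_rot: [0.574, 0.819, -0.001, -0.001]
force: [-0.4, 0.8, 0.0]
width: 0.003
finger_force: 0.0
(10.12, np.float64(160.0), 13)
(10.52, np.float64(160.2), 12)
(10.92, np.float64(87.0), 10)
(11.32, np.float64(54.0), 9)
(11.72, np.float64(21.0), 10)
(12.12, np.float64(-10.0), 9)
44 (12.27, np.float64(-20.0), 10)
tool shift mm [-2.8 -1.6  5.7] tcp [559.5 107.2  65.7] t 12.32 yaw x 109.9 F [ 1.  -0.5  1. ]
time_s: 12.48
tool_pos: [560.1, 107.3, 57.3]
tcp_rot: [0.574, 0.819, 0.0, 0.0]
force: [0.1, -0.6, 6.1]
width: 0.004
finger_force: 2.8
(12.48, np.float64(-31.0), 7) (12.53, np.float64(-31.0), 10) (12.58, np.float64(-30.0), 8)
tool shift mm [-2.6 -2.1 -1.9] tcp [560.1 107.2  58.1] t 12.63 yaw x 109.9 F [ 0.4 -0.5  4.4]
```

```bash
python3 - <<'E'
from h import *
b=robot.snapshot("scene")[:,:,::-1].copy();a=robot.snapshot("top")[:,:,::-1]
cv2.imwrite("pics/s5.png",np.hstack([cv2.resize(a[155:255,260:340],(400,500),interpolation=cv2.INTER_CUBIC),cv2.resize(b[250:350,290:370],(400,500),interpolation=cv2.INTER_CUBIC)]))
print(post())
E
```

```text
(12.73, np.float64(-31.0), 9)
```

View pics/s5.png

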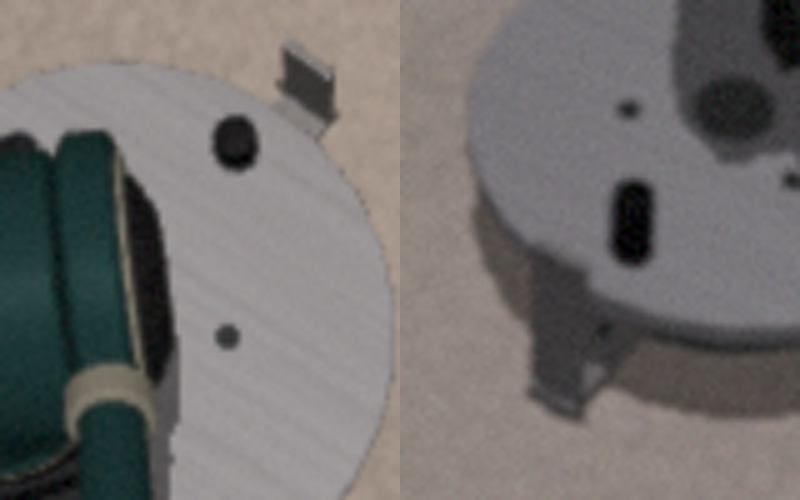

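```bash
python3 - <<'E'
from h import *
ht=ray("top",283.6,221.5,64);hs=ray("scene",357,270.7,64)
for n,h,u,v in[("top",ht,306.8,182),("top",ht,321.7,167.4),("scene",hs,323,301.6),("scene",hs,336.5,288.5)]:
    d=ray(n,u,v,95)-h;print(n,np.degrees(np.arctan2(d[1],d[0])).round(1),np.hypot(*d[:2]).round(1))
E
```

```text
top -30.9 90.2
top -35.0 131.8
scene -33.6 133.3
scene -31.2 91.1
```

```bash

python3 -m handwheel '[{"tx":0.0008,"ty":0.0013,"tz":0,"turn":0},{"tx":0.0008,"ty":0.0013,"tz":0,"turn":0},{"tx":0,"ty":0,"tz":0,"turn":0},{"tx":0,"ty":0,"tz":0,"turn":0}]'
python3 - <<'E'
from h import *
print(post(),post());to([559,104,60])
E
```

```text
time_s: 13.12
tool_pos: [561.8, 109.7, 57.9]
tcp_rot: [0.574, 0.819, 0.0, 0.0]
force: [1.1, -1.4, 4.1]
width: 0.001
finger_force: 2.1
(13.12, np.float64(-35.0), 9) (13.17, np.float64(-35.0), 8)
tool shift mm [-4.3 -4.4 -2.2] tcp [561.7 109.6  57.8] t 13.22 yaw x 109.9 F [ 1.5 -0.6  4.6]
```

Now lift gently straight up, well clear, and check.

```bash

python3 -m handwheel '[{"tx":0,"ty":0,"tz":-0.003,"turn":0},{"tx":0,"ty":0,"tz":-0.005,"turn":0},{"tx":0,"ty":0,"tz":-0.015,"turn":0},{"tx":0,"ty":0,"tz":-0.03,"turn":0},{"tx":0,"ty":0,"tz":-0.03,"turn":0}]' >/dev/null
python3 -m handwheel '[{"tx":0,"ty":-0.02,"tz":-0.03,"turn":0},{"tx":0,"ty":-0.03,"tz":-0.03,"turn":0},{"tx":0,"ty":-0.03,"tz":0,"turn":0},{"tx":0,"ty":-0.03,"tz":0,"turn":0},{"tx":0,"ty":0,"tz":0,"turn":0}]'
python3 - <<'E'
from h import *
print(post())
for i in range(8):robot.snapshot("top")
print(post())
b=robot.snapshot("scene")[:,:,::-1].copy();a=robot.snapshot("top")[:,:,::-1]
cv2.imwrite("pics/s6.png",np.hstack([cv2.resize(a[155:255,260:340],(400,500),interpolation=cv2.INTER_CUBIC),cv2.resize(b[250:350,290:370],(400,500),interpolation=cv2.INTER_CUBIC)]))
E
```

```text
time_s: 14.05
tool_pos: [452.8, 71.1, 199.1]
tcp_rot: [0.574, 0.819, -0.002, -0.002]
force: [-0.0, 0.2, -1.2]
width: 0.009
finger_force: 0.0
(14.05, np.float64(-29.0), 6)
(14.5, np.float64(-28.0), 6)
```

View pics/s6.png

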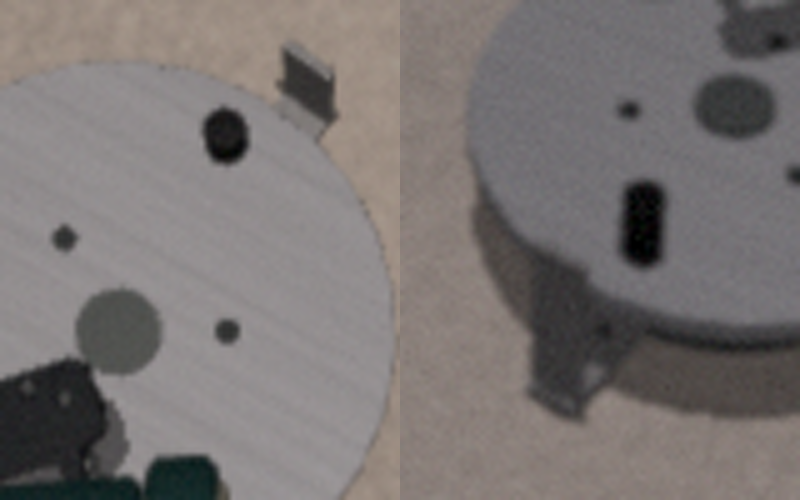

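The post slipped back to about -28.5° during the quick lift. I'll press again, drag about 6°, let it settle and lift slowly.

```bash

python3 -m handwheel '[{"tx":0,"ty":0.027,"tz":0,"turn":0},{"tx":0,"ty":0.027,"tz":0,"turn":0},{"tx":0,"ty":0.027,"tz":0.01,"turn":0},{"tx":0,"ty":0.024,"tz":0.03,"turn":0},{"tx":0,"ty":0,"tz":0.03,"turn":0}]' >/dev/null
python3 -m handwheel '[{"tx":0,"ty":0,"tz":0.03,"turn":0},{"tx":0,"ty":0,"tz":0.02,"turn":0},{"tx":0,"ty":0,"tz":0.01,"turn":0},{"tx":0,"ty":0,"tz":0,"turn":0},{"tx":0,"ty":0,"tz":0,"turn":0}]'
python3 - <<'E'
from h import *
print(post(),post());to([558,104,58])
E
```

```text
time_s: 15.48
tool_pos: [557.3, 108.1, 70.2]
tcp_rot: [0.574, 0.819, -0.0, -0.0]
force: [-0.2, 0.7, 0.3]
width: 0.006
finger_force: 0.0
(15.48, np.float64(-27.0), 9) (15.53, np.float64(-27.0), 8)
tool shift mm [-3.7 -2.3 14.1] tcp [558.8 108.2  72.1] t 15.58 yaw x 109.9 F [-0.2 -0.5  0.4]
```

```bash

python3 -m handwheel '[{"tx":0,"ty":0,"tz":0.005,"turn":0},{"tx":0,"ty":0,"tz":0.005,"turn":0},{"tx":0,"ty":0,"tz":0.003,"turn":0},{"tx":0,"ty":0,"tz":0.0012,"turn":0},{"tx":0,"ty":0,"tz":0,"turn":0}]'
python3 -c "
from h import *
print(post(),post());to([558,104,58])"
python3 -m handwheel '[{"tx":0.001,"ty":0.0015,"tz":0,"turn":0},{"tx":0.001,"ty":0.0015,"tz":0,"turn":0},{"tx":0.001,"ty":0.0015,"tz":0,"turn":0},{"tx":0.0003,"ty":0.0006,"tz":0,"turn":0},{"tx":0,"ty":0,"tz":0,"turn":0}]'
python3 -c "
from h import *
for i in range(4): robot.snapshot('top')
print(post(),post());to([558,104,58])"
```

```text
time_s: 16.0
tool_pos: [558.2, 108.1, 56.8]
tcp_rot: [0.574, 0.819, 0.001, 0.001]
force: [0.2, -0.8, 5.3]
width: 0.009
finger_force: 2.5
(16.0, np.float64(-26.0), 9) (16.05, np.float64(-26.0), 9)
tool shift mm [-3.8 -1.7 -1.1] tcp [558.3 108.1  56.9] t 16.1 yaw x 109.9 F [ 0.9 -1.   4.6]
time_s: 16.52
tool_pos: [561.8, 113.0, 56.8]
tcp_rot: [0.574, 0.819, 0.001, 0.001]
force: [0.2, -1.1, 4.0]
width: 0.006
finger_force: 2.5
(16.72, np.float64(-34.0), 8) (16.77, np.float64(-35.0), 9)
tool shift mm [-7.1 -6.6 -1.2] tcp [561.8 112.9  56.8] t 16.82 yaw x 109.9 F [ 1.1 -0.1  4. ]
```

```bash

python3 -m handwheel '[{"tx":0,"ty":0,"tz":-0.0004,"turn":0},{"tx":0,"ty":0,"tz":-0.0004,"turn":0},{"tx":0,"ty":0,"tz":-0.0004,"turn":0},{"tx":0,"ty":0,"tz":-0.0004,"turn":0},{"tx":0,"ty":0,"tz":-0.0004,"turn":0}]'
python3 -m handwheel '[{"tx":0,"ty":0,"tz":-0.0004,"turn":0},{"tx":0,"ty":0,"tz":-0.0004,"turn":0},{"tx":0,"ty":0,"tz":-0.0004,"turn":0},{"tx":0,"ty":0,"tz":-0.0004,"turn":0},{"tx":0,"ty":0,"tz":-0.0004,"turn":0}]'
python3 -c "
from h import *
print(post());to([558,104,58])"
python3 -m handwheel '[{"tx":0,"ty":0,"tz":-0.0004,"turn":0},{"tx":0,"ty":0,"tz":-0.0004,"turn":0},{"tx":0,"ty":0,"tz":-0.0004,"turn":0},{"tx":0,"ty":0,"tz":-0.0004,"turn":0},{"tx":0,"ty":0,"tz":-0.0004,"turn":0}]'
python3 -c "
from h import *
for i in range(8):
  p=post()
  if i%3==1:print(p)
to([558,104,58])"
```

```text
time_s: 17.23
tool_pos: [561.4, 112.7, 58.2]
tcp_rot: [0.574, 0.819, 0.0, 0.0]
force: [2.8, -1.6, 4.1]
width: 0.001
finger_force: 1.9
time_s: 17.65
tool_pos: [560.5, 112.9, 59.7]
tcp_rot: [0.574, 0.819, -0.0, -0.0]
force: [1.1, -1.7, 2.6]
width: 0.01
finger_force: 1.3
(17.65, np.float64(-33.0), 9)
tool shift mm [-7.5 -5.4  1.7] tcp [560.5 112.9  59.7] t 17.7 yaw x 109.9 F [ 2.5 -1.2  3.2]
time_s: 18.12
tool_pos: [559.9, 113.0, 61.3]
tcp_rot: [0.574, 0.819, -0.001, -0.001]
force: [-0.3, -0.1, 0.0]
width: 0.009
finger_force: 0.0
(18.17, np.float64(-32.0), 8)
(18.32, np.float64(-32.0), 6)
(18.47, np.float64(-32.0), 6)
tool shift mm [-7.4 -5.7  3.9] tcp [560.9 112.9  61.9] t 18.52 yaw x 109.9 F [-0.1  0.5  0.3]
```

At rest at -32°, about 4 mm off centre. I'll do one more small correction, overshooting by the 2.5° that the lift takes back.

```bash

python3 -m handwheel '[{"tx":0,"ty":0,"tz":0.001,"turn":0},{"tx":0,"ty":0,"tz":0.001,"turn":0},{"tx":0,"ty":0,"tz":0.001,"turn":0},{"tx":0,"ty":0,"tz":0.001,"turn":0},{"tx":0,"ty":0,"tz":0,"turn":0}]'
python3 -c "
from h import *
print(post(),post());to([558,104,58])"
python3 -m handwheel '[{"tx":0.0008,"ty":0.0011,"tz":0,"turn":0},{"tx":0.0008,"ty":0.0011,"tz":0,"turn":0},{"tx":0.0008,"ty":0.0011,"tz":0,"turn":0},{"tx":0,"ty":0,"tz":0,"turn":0},{"tx":0,"ty":0,"tz":0,"turn":0}]'
python3 -c "
from h import *
for i in range(4): robot.snapshot('top')
print(post(),post());to([558,104,58])"
```

```text
time_s: 18.93
tool_pos: [561.1, 113.0, 58.2]
tcp_rot: [0.574, 0.819, 0.0, 0.0]
force: [-1.2, 1.1, 3.2]
width: 0.005
finger_force: 1.9
(18.93, np.float64(-32.0), 7) (18.98, np.float64(-32.0), 7)
tool shift mm [-7.4 -6.1  0.3] tcp [561.2 113.   58.3] t 19.03 yaw x 109.9 F [-0.8  0.1  4.8]
time_s: 19.45
tool_pos: [564.0, 116.2, 58.3]
tcp_rot: [0.574, 0.819, 0.0, 0.001]
force: [1.4, -0.2, 3.4]
width: 0.005
finger_force: 1.9
(19.65, np.float64(-37.0), 10) (19.7, np.float64(-37.0), 9)
tool shift mm [-9.4 -9.4  0.2] tcp [563.6 116.1  58.2] t 19.75 yaw x 109.9 F [ 1.8 -1.7  4. ]
```

```bash

python3 -m handwheel '[{"tx":0,"ty":0,"tz":-0.0004,"turn":0},{"tx":0,"ty":0,"tz":-0.0004,"turn":0},{"tx":0,"ty":0,"tz":-0.0004,"turn":0},{"tx":0,"ty":0,"tz":-0.0004,"turn":0},{"tx":0,"ty":0,"tz":-0.0004,"turn":0}]' >/dev/null
python3 -m handwheel '[{"tx":0,"ty":0,"tz":-0.0004,"turn":0},{"tx":0,"ty":0,"tz":-0.0004,"turn":0},{"tx":0,"ty":0,"tz":-0.0004,"turn":0},{"tx":0,"ty":0,"tz":-0.0004,"turn":0},{"tx":0,"ty":0,"tz":-0.0004,"turn":0}]'
python3 -c "
from h import *
for i in range(5):
  p=post()
  if i%2==0:print(p)
to([558,104,58])"
```

```text
time_s: 20.58
tool_pos: [562.2, 116.4, 61.3]
tcp_rot: [0.574, 0.819, -0.001, -0.001]
force: [-0.2, 0.5, -0.8]
width: 0.009
finger_force: 0.0
(20.58, np.float64(-35.0), 8)
(20.68, np.float64(-35.0), 7)
(20.78, np.float64(-34.0), 7)
tool shift mm [-9.9 -8.9  3.8] tcp [563.  116.3  61.8] t 20.83 yaw x 109.9 F [ 0.5  0.  -0.2]
```

```bash

python3 -m handwheel '[{"tx":0,"ty":0,"tz":-0.004,"turn":0},{"tx":0,"ty":0,"tz":-0.015,"turn":0},{"tx":0,"ty":0,"tz":-0.03,"turn":0},{"tx":0,"ty":0,"tz":-0.03,"turn":0},{"tx":0,"ty":0,"tz":-0.03,"turn":0}]' >/dev/null
python3 -m handwheel '[{"tx":0,"ty":-0.02,"tz":-0.03,"turn":0},{"tx":0,"ty":-0.03,"tz":0,"turn":0},{"tx":0,"ty":-0.03,"tz":0,"turn":0},{"tx":0,"ty":-0.03,"tz":0,"turn":0},{"tx":0,"ty":0,"tz":0,"turn":0}]' >/dev/null
python3 - <<'E'
from h import *
print(post())
for i in range(16):robot.snapshot("top")
print(post())
b=robot.snapshot("scene")[:,:,::-1].copy();a=robot.snapshot("top")[:,:,::-1]
cv2.imwrite("pics/s7.png",np.hstack([cv2.resize(a[155:255,260:340],(400,500),interpolation=cv2.INTER_CUBIC),cv2.resize(b[250:350,290:370],(400,500),interpolation=cv2.INTER_CUBIC)]))
to([0,0,0])
E
```

```text
(21.67, np.float64(-33.0), 9)Traceback (most recent call last):
  File "<stdin>", line 3, in <module>
ValueError: 200 camera calls are used up
```

The camera calls are used up. The last reading was -33°, about 3 mm off centre and nearly still. I'll let it settle and hand in.

```bash

python3 -m handwheel '[{"tx":0,"ty":0,"tz":0,"turn":0},{"tx":0,"ty":0,"tz":0,"turn":0},{"tx":0,"ty":0,"tz":0,"turn":0},{"tx":0,"ty":0,"tz":0,"turn":0},{"tx":0,"ty":0,"tz":0,"turn":0}]' >/dev/null
python3 -m handwheel '[{"tx":0,"ty":0,"tz":0,"turn":0},{"tx":0,"ty":0,"tz":0,"turn":0},{"tx":0,"ty":0,"tz":0,"turn":0},{"tx":0,"ty":0,"tz":0,"turn":0},{"tx":0,"ty":0,"tz":0,"turn":0}]' >/dev/null
python3 -m handwheel '[{"tx":0,"ty":0,"tz":0,"turn":0},{"tx":0,"ty":0,"tz":0,"turn":0},{"tx":0,"ty":0,"tz":0,"turn":0},{"tx":0,"ty":0,"tz":0,"turn":0},{"tx":0,"ty":0,"tz":0,"turn":0}]' >/dev/null
python3 -m handwheel '[{"tx":0,"ty":0,"tz":0,"turn":0},{"tx":0,"ty":0,"tz":0,"turn":0},{"tx":0,"ty":0,"tz":0,"turn":0},{"tx":0,"ty":0,"tz":0,"turn":0},{"tx":0,"ty":0,"tz":0,"turn":0}]'
python3 -c "
from cell import robot
print(robot.hand_in())"
```

```text
time_s: 23.83
tool_pos: [459.8, 78.7, 201.0]
tcp_rot: [0.574, 0.819, 0.0, 0.0]
force: [-0.4, -0.9, 0.4]
width: 0.008
finger_force: 0.0
the job is handed in; nothing more can be done
None
```

Handed in at about 24 s: the flicked plate carried the post past the tab and round the far side untouched, and I braked it, nudged it with light fingertip presses and withdrew the hand; my last camera reading had the post about 2° (3 mm) off the tab's centre line, but the camera calls then ran out, so I waited 2 s without being able to confirm it had fully stopped.

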